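# Slip-angle test of a kit tray on the tilting ramp

## Task

Find the slip angle of the small kit tray: lift the hinged ramp slowly by its bar until the tray slips and runs down to the foot stop, but no further, so that the round reference weight beside it does not slip, and leave the ramp standing at that angle without lowering it again. Then note the angle: bring the pointer arm down gently until it just touches the ramp's lug, and let go of it there. Do not touch the tray or the weight, and leave the things around the tester alone.

Things in the scene. Friction and masses are not known exactly. Their poses are not given: they have to be found in the camera images.
- tester: Grey slip tester, fixed to the bench: base plate 240 x 190 x 12 mm with two hinge posts. Origin on the bench straight under the middle of the hinge axis; its x runs from the hinge towards the lifting bar, z up. The hinge axis is parallel to its y, 60 mm above the bench; ramp and pointer both turn about that axis.
- ramp (a joint): Ramp angle, rad: 0 level (its start), growing as the bar end is lifted, to 0.8. The hinge is stiff and stays where left: about 13 N upward at the bar lifts it; about 8 N pressed down 200 mm from the axis would push it down. The tray slips somewhere between 0.20 and 0.38 rad (it differs each time), the weight at least 0.06 rad later.
- ramp_frame (a point): Middle of the ramp on the hinge axis, turning with the ramp: x up along the deck, z out of the deck. The aluminium deck is 205 mm long, 150 wide, its top 6 mm above this point, with ribs 10 mm high along both sides and down the middle making two lanes, and a foot stop across it whose upper face is at x = 12 mm.
- ramp_bar (a point): Middle of the lifting bar: round steel bar 12 mm thick, 130 mm long, parallel to the hinge axis, on two 8 mm rods (110 mm apart), 250 mm from the hinge axis and 3 mm above the ramp_frame's x axis. 39 mm free between bar and deck edge. It can be pinched from above between the rods, the fingers closing along the tester's x, or hooked from below.
- ramp_lug (a point): Top of the sprung lug, a 10 mm steel pin standing out of a bracket on the ramp's +y side, parallel to the hinge axis; 140 mm from the axis and 5 mm below the ramp_frame's x axis. The spring gives about 1 mm for 4 N. The pointer arm lies parallel to the ramp when it touches the lug.
- pointer (a joint): Angle of the pointer arm, rad: 0 level, growing upward, range 0 to 1.2; it starts well above the ramp, between 0.75 and 1.05. Lightly stiff hinge, stays where it is left: 1 to 1.5 N at its pin moves it. Parallel to the ramp when it has the same value as ramp.
- pointer_pin (a point): Middle of the pointer's grip pin: round steel, 12 mm thick, reaching 45 mm to the tester's +y from the arm's end, parallel to the hinge axis, 200 mm from it and 130 mm to +y of the tester's middle. Site x points along the arm, away from the hinge. The arm: dark steel bar 10 mm high. Press the pin from above or pinch it; once on the lug, more than a few newtons spoils the reading.
- tray: White plastic kit tray with a clear cover, 60 mm (along the ramp) x 46 x 20 mm high, 70 to 140 g, standing in one of the two lanes near the top of the ramp, either lane. Origin at the centre of its underside. At rest against the foot stop its origin is at x = 42 mm of ramp_frame.
- weight: Round steel reference weight with a knob and a rubber foot, 42 mm across, 36 mm high, 250 g, standing in the other lane. Origin at the centre of its underside. It must stay where it stands on the ramp.
- tray_stack: Stack of white trays, 120 x 90 x 80 mm, on the bench. Origin at the centre of its underside. Leave alone.
- wipe_jar: White plastic jar, 80 mm across, 100 mm high. Origin at the centre of its underside. Leave alone.
- bowl: Steel bowl, 120 mm across, 45 mm high. Origin at the centre of its underside. Leave alone.
Things that resemble listed ones, but are neither listed nor needed, are in the scene too. Of the things that look like the tray, the smallest one is meant.

How it is judged:
By the outcome, as a careful person would: the job done as asked, in the order asked, and still so for the second after the job is handed in, with the robot touching nothing.
It also fails if it takes over 72 s, if anything falls off the work surface, if the arm or the gripper's body presses on something with over 40 N, if the wrist force passes 120 N, or if a joint passes its speed limit or range.

## Robot

A 6-joint arm with a two-finger parallel gripper is mounted at the origin on the work surface. World frame = base frame: x ahead of the robot, y to its left, z up, the work surface at z = 0. Lengths are in m, angles in degrees, forces in N, time in s.
With the tool pointing down it reaches from about 0.25 to 0.775 m from the base axis. Payload 8.9 kg.
Tool frame: the origin (TCP) lies at the very end of the fingers, on their centre line; the grasp point (between the pads) lies 19 mm behind it; z points along the fingers, x is the direction in which the jaws open and shut, and the axes are right-handed (so a half turn about z gives the same grasp; the last joint's range is limited). The gripper opens to 85 mm and grips with 20 to 120 N. Pads are 22 mm wide; open, the fingers measure 114 mm over their backs; the gripper's body (76 mm by 85 mm) begins 54 mm behind the grasp point. The pads swing forward as they close: fully open they stand 13 mm farther back than shut.
Start: joints at [-77.195, 16.656, -8.789, 64.555, 0, 82.019], TCP at [0.186, -0.491, 0.231] pointing down, gripper open.
Joint ranges: [-144.48, 144.48], [-52.06, 99.96], [-74.48, 78.29], [-112.23, 115.85], [-86.99, 84.42], [-180, 180]. Speed limits (degrees/s): [127.2, 127.2, 159.86, 180, 180, 180].

## Interface

Orientations are given as a 3x3 rotation matrix whose columns are the frame's x, y, z axes.
In Python, from workcell import telemetry, viewer, hand_in gives the robot as it stands. The module is installed in compiled form; this text tells all that it offers.
- The arm moves only by the tool arm_command, never from a script. Its argument "motion" is a list that holds one entry, the list of rows, each a list of 7 numbers: the turn, a rotation vector about the tool's x, y, z in degrees, then the shift along the tool's x, y, z in cm, then the closure, from 0 (fully open) to 1 (shut). In form: [[[wx, wy, wz, x, y, z, grip], ...]]. A call has exactly 5 rows; each row shifts and turns the commanded pose from where the row before left it, along the tool's axes as they then stand; what a row does not reach is not made up. A row lasts 1/10 s, in which the tool goes at most 50 mm and 8.59 degrees, less where a joint would pass 70% of its speed; a pose out of reach is approached as far as the arm can. A call is refused whole if a number of a shift passes 5 or a number of a turn 8.59, either way. A call with a gripper value outside its range is refused whole. The fingers move at their own pace and stop on an object; "newtons" is the grip in N (left out, the last holds). Time passes only in rows, so rows that do not move let the fingers close, or fill a call up. It gives the time, the measured TCP pose, the force and the opening at its end, in the units of the state.
- telemetry.read_state(): the state, without advancing time (a new reading comes with each control period).
- viewer.snapshot(name): name is "scene" or "top"; returns the picture (480x640x3 uint8, red, green, blue); there is no depth.
- viewer.camera_params(name): a dict with "K" (3x3 intrinsics, pixels), "xyz" and "attitude" of the camera in the world. Camera axes: x right, y down, z forward; pixel columns grow to the right and rows downward; lengths in m; the calibration is good to about 2 mm. A picture is of the moment at which its call begins. camera_params takes no time and is no camera call.
- hand_in(): hands the job in, once; it reports no verdict.
The state is a dict: "time": time; "joints": joint angles; "joint_velocities": joint speeds; "tau": joint torques, N m; "ee_pos": TCP position; "tool_rot": TCP orientation; "ft_force": force on the tool from outside, world axes, zero at the start; "moment": the same for the moment, N m; "opening": finger opening in m.
Only numpy, scipy, OpenCV 4.12 (cv2) and the standard library are available. Lean on these libraries where they do the work, as an engineer would, in place of code of your own. Each camera call takes 0.05 s, during which the arm holds its last target. There are 200 camera calls.

## Working session

There is one attempt and no reset: what is moved stays moved. The work goes in short steps, Python scripts to look and compute and a tool call to move; the robot and the scene stay as the last step left them, time stands still between calls to the robot, and variables do not carry over. Pictures are saved under pics/ and viewed, about 8 in all and at most 12, crops included, and the job is handed in when it is done.

Besides the shell and the picture viewer there is one more tool, called after "Emit:" by a JSON object that holds its "op" and its "data", one argument or row to a line. arm_command: Moves the arm, as the interface text tells. Its arguments: {"type":"object","properties":{"motion":{"type":"array","items":{"type":"array","items":{"type":"array","items":{"type":"number"}}}},"newtons":{"type":"number"}},"required":["motion"]}

```bash
mkdir -p pics; python3 - <<'E'
from workcell import telemetry, viewer
import cv2,numpy as np
np.set_printoptions(precision=4,suppress=True)
for n in("scene","top"):
    p=viewer.camera_params(n);print(n,p)
    cv2.imwrite(f"pics/{n}0.png",viewer.snapshot(n)[:,:,::-1])
print(telemetry.read_state())
E
```

```text
scene {'K': array([[562.6103,   0.    , 320.1616],
       [  0.    , 562.6103, 242.386 ],
       [  0.    ,   0.    ,   1.    ]]), 'xyz': array([ 1.5027, -0.0334,  0.772 ]), 'attitude': array([[ 0.031 ,  0.5874, -0.8087],
       [ 0.9992, -0.0381,  0.0106],
       [-0.0245, -0.8084, -0.5881]])}
top {'K': array([[443.1831,   0.    , 322.3726],
       [  0.    , 443.1831, 244.0519],
       [  0.    ,   0.    ,   1.    ]]), 'xyz': array([ 0.3981, -0.0172,  0.9908]), 'attitude': array([[ 0.0108, -0.9818,  0.1895],
       [-0.9999, -0.0103,  0.0034],
       [-0.0014, -0.1895, -0.9819]])}
{'time': 0.1, 'joints': array([-77.1927,  16.6869,  -8.8265,  64.5552,  -0.0024,  82.0212]), 'joint_velocities': array([ 0.1058, -0.1111,  0.0505, -0.0871,  0.0266, -0.007 ]), 'tau': array([  0.0008, -53.7976,  33.1919,   0.0093,  -0.0001,   0.    ]), 'ee_pos': array([ 0.1862, -0.4904,  0.2308]), 'tool_rot': array([[ 0.3549, -0.9349, -0.0003],
       [-0.9349, -0.3549,  0.0012],
       [-0.0012, -0.0001, -1.    ]]), 'ft_force': array([-0.0686, -0.2135,  0.0773]), 'moment': array([0.021 , 0.0525, 0.0231]), 'opening': 0.08548639574535706}
```

View pics/scene0.png

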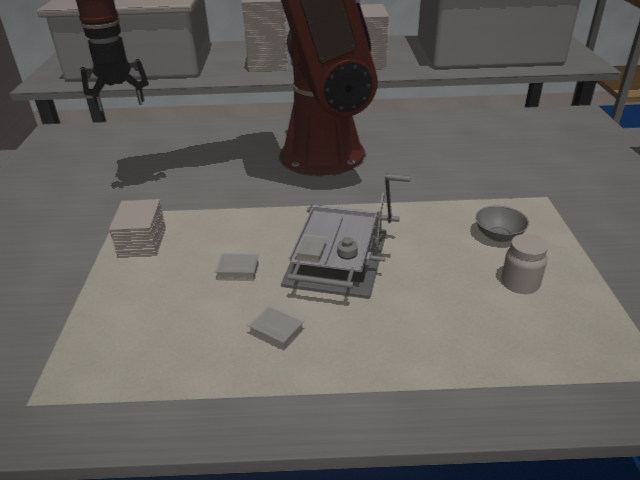

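View pics/top0.png

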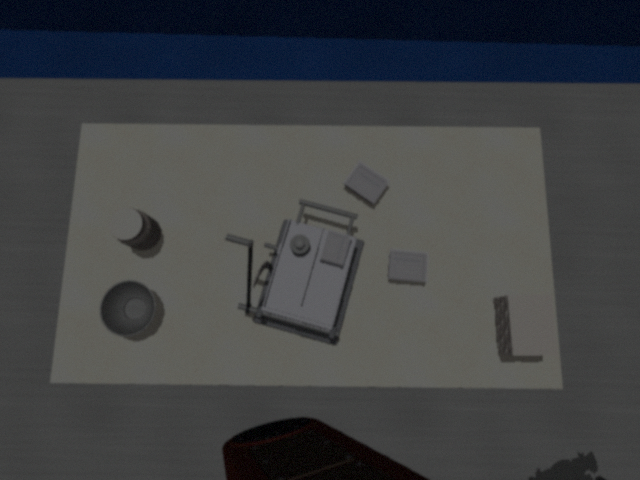

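The top view shows the lifting bar from (302,203) to (356,215), the ramp tray at (336,249), the weight at (300,243) and the pointer pin at (239,239).

Tray candidates:
- The one on the ramp: top (336,249), scene (311,248).
- Loose trays on the mat: top (366,184) and (407,268), scene (276,327) and (237,266).
- The stack: top (505,330), scene (138,228).

I choose the one on the ramp: it is the smallest and stands in a lane. I'll check it in a close crop.

```bash
python3 - <<'E'
import cv2,numpy as np
a=cv2.imread("pics/top0.png")[190:350,215:375]; b=cv2.imread("pics/scene0.png")[165:305,275:415]
f=lambda i:cv2.convertScaleAbs(i,alpha=1.5)
a=cv2.resize(f(a),(400,400),interpolation=2)
b=cv2.resize(f(b),(400,400),interpolation=2)
cv2.imwrite("pics/crop0.png",np.hstack([a,b]))
E
```

```text
(no output)
```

View pics/crop0.png

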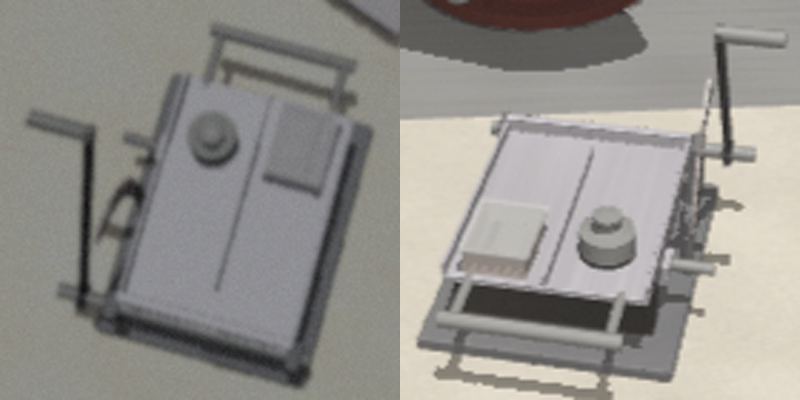

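The crop confirms the choice: the tray with a clear cover is in the right-hand (−y) lane and the weight is in the left (+y) lane. In the crop, the bar runs from (213,32) to (353,67), the pin from (28,119) to (92,133), and the mid rib from (272,98) to (218,290).

```bash
cat > h.py <<'E'
from workcell import telemetry, viewer
import numpy as np, cv2
np.set_printoptions(precision=4,suppress=True)
P={n:viewer.camera_params(n) for n in("top","scene")}
def ray(n,uv):
    p=P[n];return p["xyz"],p["attitude"]@np.linalg.solve(p["K"],[*uv,1.])
def plane(n,uv,z):
    o,d=ray(n,uv);return o+d*(z-o[2])/d[2]
def tri(a,b):
    o1,d1=ray("top",a);o2,d2=ray("scene",b)
    s=np.linalg.lstsq(np.c_[d1,-d2],o2-o1,rcond=None)[0]
    p,q=o1+s[0]*d1,o2+s[1]*d2;return (p+q)/2,np.linalg.norm(p-q)
def proj(n,X):
    p=P[n];c=p["K"]@(p["attitude"].T@(np.asarray(X)-p["xyz"]));return c[:2]/c[2]
E
python3 - <<'E'
from h import *
T=lambda x,y:(215+(x-.0)/2.5,190+y/2.5)
S=lambda x,y:(275+(x-400)/2.857,165+y/2.857)
S=lambda x,y:(275+x/2.857-400/2.857,165+y/2.857)
b1,b2=plane("top",T(213,32),.063),plane("top",T(353,67),.063)
print("bar top",b1,b2,np.linalg.norm(b1-b2))
s1,s2=plane("scene",S(838-400+0,320),.063),plane("scene",S(620,343),.063)
s1=plane("scene",S(438,320),.063)
print("bar scene",s1,s2,np.linalg.norm(s1-s2))
r1,r2=plane("top",T(272,98),.07),plane("top",T(218,290),.07)
print("rib",r1,r2)
for a,b in((b1,b2),(s2,s1)):
    d=(b-a);print("bar yaw(x axis)",np.degrees(np.arctan2(d[0],-d[1])))
d=r1-r2;print("rib yaw",np.degrees(np.arctan2(d[1],d[0])))
print("pin in",tri(T(92,133),S(718,35)),"pin tip",tri(T(28,119),S(786,40)))
E
```

```text
bar top [0.6679 0.0351 0.063 ] [ 0.6378 -0.0863  0.063 ] 0.1251226654860053
bar scene [ 0.6401 -0.0872  0.063 ] [0.6721 0.0367 0.063 ] 0.1279158008827266
rib [ 0.6081 -0.0167  0.07  ] [0.4454 0.0261 0.07  ]
bar yaw(x axis) -13.90272220555847
bar yaw(x axis) -14.48287580566826
rib yaw -14.757680947551092
pin in (array([0.5459, 0.1107, 0.2267]), np.float64(0.0024100697969296246)) pin tip (array([0.5556, 0.1559, 0.2264]), np.float64(0.0017780117112668405))
```

Emit:
{"op": "arm_command", "data": {
  "motion": [
    [[0,0,0,-1.96,-4.14,0,0.6],[0,0,0,-1.96,-4.14,0,0.6],[0,0,0,-1.96,-4.14,0,0.6],[0,0,0,-1.96,-4.14,0,0.6],[0,0,0,-1.96,-4.14,0,0.6]]
  ],
  "newtons": 60
}}

```text
time: 0.6
ee_pos: [0.3459, -0.3241, 0.2311]
tool_rot: [[0.355, -0.935, -0.0], [-0.935, -0.355, 0.0], [-0.0, 0.0, -1.0]]
ft_force: [-0.1, -0.0, -0.4]
opening: 0.0341
```

Emit:
{"op": "arm_command", "data": {
  "motion": [
    [[0,0,0,-1.96,-4.14,0,0.6],[0,0,0,-1.96,-4.14,0,0.6],[0,0,0,-1.96,-4.14,0,0.6],[0,0,0,-1.96,-4.14,0,0.6],[0,0,0,-1.96,-4.14,0,0.6]]
  ]
}}

```text
time: 1.1
ee_pos: [0.5047, -0.1589, 0.2311]
tool_rot: [[0.355, -0.935, -0.0], [-0.935, -0.355, 0.0], [-0.0, 0.0, -1.0]]
ft_force: [0.7, -0.8, 0.6]
opening: 0.0344
```

Emit:
{"op": "arm_command", "data": {
  "motion": [
    [[0,0,0,-1.96,-4.14,0,0.6],[0,0,0,-1.96,-4.14,0,0.6],[0,0,0,-1.96,-4.14,0,0.6],[0,0,0,-1.96,-4.14,0,0.6],[0,0,0,-1.96,-4.14,0,0.6]]
  ]
}}

```text
time: 1.6
ee_pos: [0.6634, 0.0061, 0.2309]
tool_rot: [[0.355, -0.935, -0.001], [-0.935, -0.355, -0.0], [-0.0, 0.001, -1.0]]
ft_force: [0.9, -0.7, -0.1]
opening: 0.0343
```

Emit:
{"op": "arm_command", "data": {
  "motion": [
    [[0,0,-7.8,0,0,0,0.6],[0,0,-7.8,0,0,0,0.6],[0,0,-7.8,0,0,0,0.6],[0,0,-7.8,0,0,0,0.6],[0,0,-7.8,0,0,0,0.6]]
  ]
}}

```text
time: 2.1
ee_pos: [0.6623, 0.0045, 0.2307]
tool_rot: [[0.867, -0.498, -0.001], [-0.498, -0.867, 0.0], [-0.001, 0.0, -1.0]]
ft_force: [0.6, 0.5, 0.2]
opening: 0.0338
```

Emit:
{"op": "arm_command", "data": {
  "motion": [
    [[0,0,-7.8,0,0,0,0.6],[0,0,-7.8,0,0,0,0.6],[0,0,0,0,0,0,0.6],[0,0,0,0,0,0,0.6],[0,0,0,0,0,0,0.6]]
  ]
}}

```text
time: 2.6
ee_pos: [0.6625, 0.0044, 0.2311]
tool_rot: [[0.967, -0.255, -0.0], [-0.255, -0.967, 0.0], [-0.0, 0.0, -1.0]]
ft_force: [0.1, 0.2, -0.4]
opening: 0.0339
```

Emit:
{"op": "arm_command", "data": {
  "motion": [
    [[0,0,0,0,0,2.4,0.6],[0,0,0,0,0,2.4,0.6],[0,0,0,0,0,2.4,0.6],[0,0,0,0,0,2.4,0.6],[0,0,0,0,0,2.4,0.6]]
  ]
}}

```text
time: 3.1
ee_pos: [0.6625, 0.0044, 0.1104]
tool_rot: [[0.967, -0.255, 0.0], [-0.255, -0.967, -0.0], [0.0, 0.0, -1.0]]
ft_force: [-0.0, -0.6, 0.3]
opening: 0.0342
```

```bash
python3 - <<'E'
from h import *
a=viewer.snapshot("scene")[:,:,::-1];b=viewer.snapshot("top")[:,:,::-1]
cv2.imwrite("pics/s1.png",a);cv2.imwrite("pics/t1.png",b)
f=lambda i:cv2.resize(cv2.convertScaleAbs(i,alpha=1.5),(400,400),interpolation=2)
cv2.imwrite("pics/c1.png",np.hstack([f(b[190:350,215:375]),f(a[165:305,275:415])]))
E
```

```text
(no output)
```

View pics/c1.png

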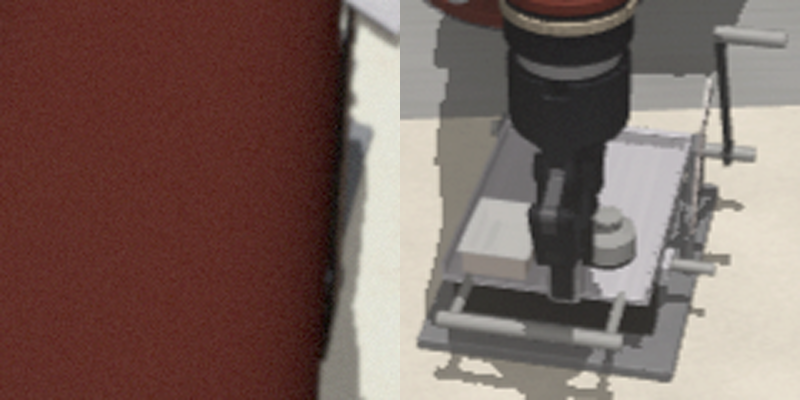

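The crop shows the fingers above the bar between the rods, at (565,300), with the tray in full view at (493,235) and the weight at (610,240). The top view is blocked by the arm, so I'll use the scene camera to watch for the slip.

Emit:
{"op": "arm_command", "data": {
  "motion": [
    [[0,0,0,0,0,1.6,0.6],[0,0,0,0,0,1.6,0.6],[0,0,0,0,0,1.6,0.6],[0,0,0,0,0,1.6,0.6],[0,0,0,0,0,0,0.6]]
  ]
}}

```text
time: 3.7
ee_pos: [0.6617, 0.0045, 0.0465]
tool_rot: [[0.967, -0.253, -0.002], [-0.253, -0.967, 0.0], [-0.002, 0.0, -1.0]]
ft_force: [0.5, -0.1, 1.1]
opening: 0.0343
```

Emit:
{"op": "arm_command", "data": {
  "motion": [
    [[0,0,0,0,0,0,0.8],[0,0,0,0,0,0,0.9],[0,0,0,0,0,0,1],[0,0,0,0,0,0,1],[0,0,0,0,0,0,1]]
  ],
  "newtons": 60
}}

```text
time: 4.2
ee_pos: [0.663, 0.0045, 0.049]
tool_rot: [[0.968, -0.252, 0.001], [-0.252, -0.968, -0.0], [0.001, -0.0, -1.0]]
ft_force: [-3.0, 0.9, 6.1]
opening: 0.0096
```

```bash
python3 - <<'E'
from h import *
s=telemetry.read_state();print(s['time'],s['ee_pos'],s['ft_force'],s['moment'],s['opening'],s['joints'])
a=viewer.snapshot("scene")[:,:,::-1];cv2.imwrite("pics/s2.png",a)
E
```

```text
4.2 [0.663  0.0045 0.049 ] [-3.023   0.9053  6.1454] [ 0.1211  0.6935 -0.0411] 0.009562829638300787 [-5.9287 39.3539 -0.2629 50.3021  0.0034 98.6965]
```

The opening of 9.6 mm and the 6 N upward force suggest the pads have closed on the upper part of the bar. I'll reopen and grip lower.

Emit:
{"op": "arm_command", "data": {
  "motion": [
    [[0,0,0,0,0,0,0.6],[0,0,0,0,0,0,0.6],[0,0,0,0,0,0.4,0.6],[0,0,0,0,0,0.4,0.6],[0,0,0,0,0,0,0.6]]
  ]
}}

```text
time: 4.75
ee_pos: [0.662, 0.0045, 0.0384]
tool_rot: [[0.968, -0.252, -0.001], [-0.252, -0.968, 0.0], [-0.001, 0.0, -1.0]]
ft_force: [-0.1, 0.7, 0.2]
opening: 0.0342
```

Emit:
{"op": "arm_command", "data": {
  "motion": [
    [[0,0,0,0,0,0,0.8],[0,0,0,0,0,0,0.9],[0,0,0,0,0,0,1],[0,0,0,0,0,0,1],[0,0,0,0,0,0,1]]
  ],
  "newtons": 60
}}

```text
time: 5.25
ee_pos: [0.6629, 0.0043, 0.0394]
tool_rot: [[0.968, -0.252, 0.001], [-0.252, -0.968, -0.0], [0.001, -0.0, -1.0]]
ft_force: [3.4, -0.9, -4.1]
opening: 0.0102
```

```bash
python3 - <<'E'
from h import *
s=telemetry.read_state();print(s['time'],s['ee_pos'],s['ft_force'],s['moment'],s['opening'],s['joints'])
a=viewer.snapshot("scene")[:,:,::-1];cv2.imwrite("pics/s2.png",a)
cv2.imwrite("pics/c2.png",cv2.resize(cv2.convertScaleAbs(a[205:305,275:395],alpha=1.5),(720,600),interpolation=2))
E
```

```text
5.25 [0.6629 0.0043 0.0394] [ 3.4405 -0.8923 -4.0747] [-0.138  -0.6634 -0.085 ] 0.010198502958393002 [-5.9382 39.9413 -0.7525 49.265  -0.0059 98.6828]
```

View pics/c2.png

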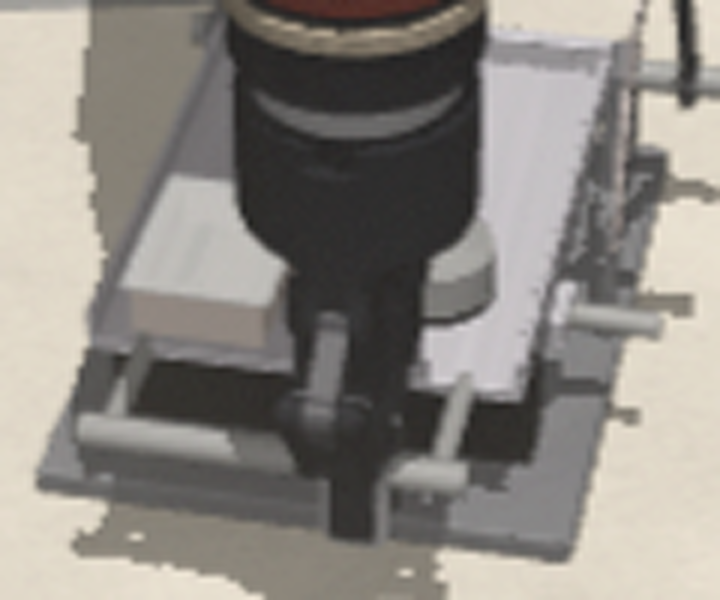

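The grip is good: the fingers are around the bar at crop (355,440), and the tray and weight haven't moved. Tool +y is the ramp's lifting direction, so each 0.01 rad takes a 0.573° turn, a −0.25 cm shift in z and +0.02 cm in x.

```bash
cat > m.py <<'E'
from h import *
import sys
yaw=np.radians(-14.5);X=np.array([np.cos(yaw),np.sin(yaw),0]);Y=np.array([-X[1],X[0],0]);Z=np.array([0,0,1.])
O=np.array([.6553,-.0262,.06])-.25*X
def rp(x,y,z,t): return O+X*(x*np.cos(t)-z*np.sin(t))+Y*y+Z*(x*np.sin(t)+z*np.cos(t))
def angle():
    s=telemetry.read_state();d=s['ee_pos']-O
    t=np.arctan2(d[2],d@X)-np.arctan2(.0394-.06,.25)
    tilt=np.arctan2(-s['tool_rot'][:,2]@-X,s['tool_rot'][2,2]*-1)
    return s,t,tilt
def gray(i): return cv2.cvtColor(i,cv2.COLOR_RGB2GRAY)
def track(tag):
    s,t,tilt=angle();a=viewer.snapshot("scene");cv2.imwrite(f"pics/s_{tag}.png",a[:,:,::-1])
    ref=gray(cv2.imread("pics/s2.png")[:,:,::-1]);g=gray(a)
    out=[]
    for (x0,y0,x1,y1),(rx,ry,rz) in (((293,234,322,264),TR),((345,243,360,259),WT)):
        d=proj("scene",rp(rx,ry,rz,t))-proj("scene",rp(rx,ry,rz,0))
        r=cv2.matchTemplate(g[y0-50:y1+15,x0-30:x1+30],ref[y0:y1,x0:x1],cv2.TM_CCOEFF_NORMED)
        _,v,_,l=cv2.minMaxLoc(r);out+=[np.round(d,1),(l[0]-30,l[1]-50),round(v,2)]
    print("t",s['time'],"ramp %.3f tilt %.3f"%(t,tilt),"F",s['ft_force'],"open %.4f"%s['opening'],"R",np.hypot((s['ee_pos']-O)@X,s['ee_pos'][2]-.06));print("tray pred,match",out[:3],"weight",out[3:])
TR=(.165,-.036,.016);WT=(.165,.036,.02)
if __name__=="__main__": track(sys.argv[1])
E
python3 m.py a0; python3 -c "
from m import *
p=plane('scene',(308,245.5),.086)-O;print(p@X,p@Y)"
```

```text
t 5.3 ramp -0.000 tilt 0.001 F [ 5.223  -1.0357 -3.7166] open 0.0102 R 0.2506165839260665
tray pred,match [array([0., 0.]), (0, 0), 1.0] weight [array([-0.,  0.]), (0, 0), 1.0]
0.17115296102269653 -0.04118082557995812
```

Emit:
{"op": "arm_command", "data": {
  "motion": [
    [[0,0.573,0,0.02,0,-0.25,1],[0,0.573,0,0.02,0,-0.25,1],[0,0.573,0,0.02,0,-0.25,1],[0,0.573,0,0.02,0,-0.25,1],[0,0.573,0,0.02,0,-0.25,1]]
  ]
}}

```text
time: 5.85
ee_pos: [0.6637, 0.0041, 0.051]
tool_rot: [[0.966, -0.252, 0.049], [-0.252, -0.968, -0.013], [0.051, -0.0, -0.999]]
ft_force: [8.6, -1.6, -12.8]
opening: 0.0103
```

```bash
python3 m.py a1
```

```text
t 5.85 ramp 0.046 tilt 0.051 F [  8.6318  -1.6118 -12.8473] open 0.0103 R 0.25066598579676774
tray pred,match [array([-0. , -3.2]), (1, -5), 0.87] weight [array([ 0.1, -3.3]), (0, -3), 0.91]
```

Emit:
{"op": "arm_command", "data": {
  "motion": [
    [[0,0.573,0,0.06,0,-0.25,1],[0,0.573,0,0.06,0,-0.25,1],[0,0.573,0,0.06,0,-0.25,1],[0,0.573,0,0.06,0,-0.25,1],[0,0.573,0,0.06,0,-0.25,1]]
  ]
}}

```text
time: 6.4
ee_pos: [0.6638, 0.0041, 0.0633]
tool_rot: [[0.963, -0.252, 0.094], [-0.251, -0.968, -0.025], [0.097, 0.0, -0.995]]
ft_force: [0.5, 0.5, -13.1]
opening: 0.01
```

Emit:
{"op": "arm_command", "data": {
  "motion": [
    [[0,0.573,0,0.02,0,-0.25,1],[0,0.573,0,0.02,0,-0.25,1],[0,0.573,0,0.02,0,-0.25,1],[0,0.573,0,0.02,0,-0.25,1],[0,0.573,0,0.02,0,-0.25,1]]
  ]
}}

```text
time: 6.9
ee_pos: [0.6633, 0.0042, 0.0765]
tool_rot: [[0.957, -0.252, 0.143], [-0.249, -0.968, -0.037], [0.147, 0.0, -0.989]]
ft_force: [-4.7, 2.0, -14.1]
opening: 0.0099
```

```bash
python3 m.py a2
```

```text
t 6.9 ramp 0.148 tilt 0.148 F [ -4.6965   1.9778 -14.0828] open 0.0099 R 0.25069069378346265
tray pred,match [array([  0.1, -10.6]), (3, -16), 0.56] weight [array([  0.5, -10.9]), (1, -11), 0.89]
```

```bash
python3 - <<'E'
import cv2,numpy as np
f=lambda n:cv2.resize(cv2.convertScaleAbs(cv2.imread(f"pics/{n}.png")[200:300,280:366],alpha=1.5),(400,465),interpolation=2)
cv2.imwrite("pics/c3.png",np.hstack([f("s2"),f("s_a2")]))
E
```

```text
(no output)
```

View pics/c3.png

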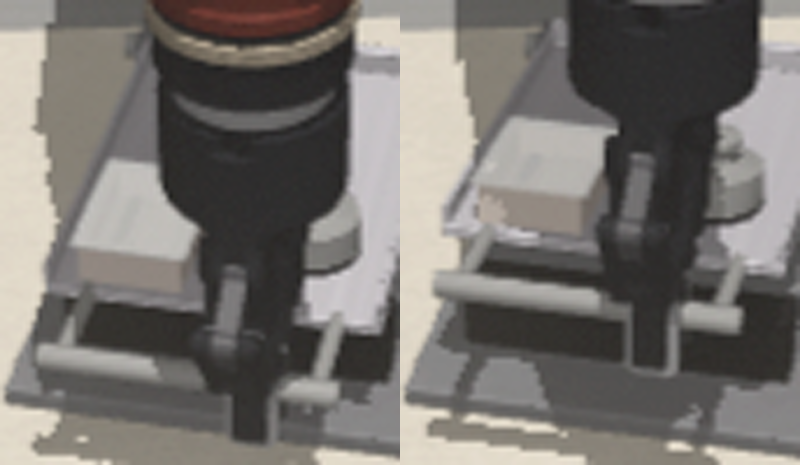

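The tray hasn't moved on the deck: its front foot went from crop (80,282) to (482,225), an 11 px rise as predicted. Only the shadows upset the template, so I'll track against the previous frame instead.

```bash
cat > k.py <<'E'
from m import *
import json
def step(tag):
    p=json.load(open("prev.json"));s,t,tilt=angle();a=viewer.snapshot("scene");cv2.imwrite(f"pics/s_{tag}.png",a[:,:,::-1])
    ref=gray(cv2.imread(f"pics/s_{p['tag']}.png")[:,:,::-1]);g=gray(a);o=[]
    for k,(rx,ry,rz) in (("tray",(.19,-.041,.01)),("wt",WT)):
        pr=proj("scene",rp(rx,ry,rz,t))-proj("scene",rp(rx,ry,rz,p["t"]))
        x0,y0,x1,y1=p[k];r=cv2.matchTemplate(g[y0-12:y1+12,x0-12:x1+12],ref[y0:y1,x0:x1],cv2.TM_CCOEFF_NORMED)
        _,v,_,l=cv2.minMaxLoc(r);d=(l[0]-12,l[1]-12);o.append((k,"pred",pr.round(1),"got",d,round(v,3)))
        dy=int(round(p.get(k+"f",0)+pr[1]));p[k+"f"]=p.get(k+"f",0)+pr[1]-dy;p[k]=[x0,y0+dy,x1,y1+dy]
    p["t"]=t;p["tag"]=tag;json.dump(p,open("prev.json","w"))
    print("t %.2f ramp %.3f tilt %.3f"%(s['time'],t,tilt),"F",s['ft_force'],"R %.4f"%np.hypot((s['ee_pos']-O)@X,s['ee_pos'][2]-.06));print(*o,sep="\n")
step(sys.argv[1])
E
echo '{"t":0.148,"tag":"a2","tray":[292,222,318,256],"wt":[351,232,364,249]}' >prev.json
```

Emit:
{"op": "arm_command", "data": {
  "motion": [
    [[0,0.573,0,0.03,0,-0.25,1],[0,0.573,0,0.03,0,-0.25,1],[0,0.573,0,0.03,0,-0.25,1],[0,0.573,0,0.03,0,-0.25,1],[0,0,0,0,0,0,1]]
  ]
}}

```text
time: 7.45
ee_pos: [0.6624, 0.0044, 0.0866]
tool_rot: [[0.951, -0.252, 0.18], [-0.248, -0.968, -0.047], [0.186, 0.0, -0.982]]
ft_force: [-6.6, 3.7, -12.0]
opening: 0.0099
```

```bash
python3 k.py b1
```

```text
t 7.45 ramp 0.189 tilt 0.187 F [ -6.5598   3.7311 -12.015 ] R 0.2507
('tray', 'pred', array([ 0.1, -3.5]), 'got', (1, -4), 0.879)
('wt', 'pred', array([ 0.2, -3.1]), 'got', (0, -3), 0.979)
```

Emit:
{"op": "arm_command", "data": {
  "motion": [
    [[0,0.143,0,-0.02,0,-0.0625,1],[0,0.143,0,-0.02,0,-0.0625,1],[0,0.143,0,-0.02,0,-0.0625,1],[0,0.143,0,-0.02,0,-0.0625,1],[0,0,0,0,0,0,1]]
  ]
}}

```text
time: 8.0
ee_pos: [0.6622, 0.0045, 0.0891]
tool_rot: [[0.949, -0.252, 0.191], [-0.247, -0.968, -0.05], [0.197, 0.0, -0.98]]
ft_force: [-5.3, 3.2, -12.6]
opening: 0.0099
```

```bash
python3 k.py b2
```

```text
t 8.00 ramp 0.199 tilt 0.199 F [ -5.3482   3.1943 -12.603 ] R 0.2507
('tray', 'pred', array([ 0. , -0.9]), 'got', (0, -1), 0.975)
('wt', 'pred', array([ 0. , -0.8]), 'got', (0, -1), 0.975)
```

Tracking is precise now.

Emit:
{"op": "arm_command", "data": {
  "motion": [
    [[0,0.143,0,-0.01,0,-0.0625,1],[0,0.143,0,-0.01,0,-0.0625,1],[0,0.143,0,-0.01,0,-0.0625,1],[0,0.143,0,-0.01,0,-0.0625,1],[0,0,0,0,0,0,1]]
  ]
}}

```text
time: 8.55
ee_pos: [0.6619, 0.0045, 0.0917]
tool_rot: [[0.946, -0.252, 0.201], [-0.247, -0.968, -0.053], [0.208, 0.0, -0.978]]
ft_force: [-5.4, 3.3, -14.2]
opening: 0.0096
```

```bash
python3 k.py b3
```

```text
t 8.55 ramp 0.209 tilt 0.210 F [ -5.3708   3.2591 -14.1629] R 0.2507
('tray', 'pred', array([ 0. , -0.9]), 'got', (0, -1), 0.977)
('wt', 'pred', array([ 0.1, -0.8]), 'got', (0, -1), 0.97)
```

Emit:
{"op": "arm_command", "data": {
  "motion": [
    [[0,0.143,0,-0.01,0,-0.0625,1],[0,0.143,0,-0.01,0,-0.0625,1],[0,0.143,0,-0.01,0,-0.0625,1],[0,0.143,0,-0.01,0,-0.0625,1],[0,0,0,0,0,0,1]]
  ]
}}

```text
time: 9.1
ee_pos: [0.6616, 0.0047, 0.0944]
tool_rot: [[0.944, -0.252, 0.212], [-0.246, -0.968, -0.055], [0.219, 0.0, -0.976]]
ft_force: [-3.8, 2.5, -12.6]
opening: 0.01
```

```bash
python3 k.py b4
```

```text
t 9.10 ramp 0.220 tilt 0.221 F [ -3.8326   2.4536 -12.6375] R 0.2507
('tray', 'pred', array([ 0. , -0.9]), 'got', (0, -1), 0.979)
('wt', 'pred', array([ 0.1, -0.8]), 'got', (0, -1), 0.975)
```

Emit:
{"op": "arm_command", "data": {
  "motion": [
    [[0,0.143,0,-0.01,0,-0.0625,1],[0,0.143,0,-0.01,0,-0.0625,1],[0,0.143,0,-0.01,0,-0.0625,1],[0,0.143,0,-0.01,0,-0.0625,1],[0,0,0,0,0,0,1]]
  ]
}}

```text
time: 9.65
ee_pos: [0.6612, 0.0048, 0.097]
tool_rot: [[0.942, -0.252, 0.222], [-0.246, -0.968, -0.058], [0.23, -0.0, -0.973]]
ft_force: [-0.4, 1.5, -11.9]
opening: 0.0101
```

```bash
python3 k.py b5
```

```text
t 9.65 ramp 0.230 tilt 0.232 F [ -0.41     1.5253 -11.9289] R 0.2507
('tray', 'pred', array([ 0., -1.]), 'got', (0, -1), 0.982)
('wt', 'pred', array([ 0.1, -0.8]), 'got', (0, -1), 0.98)
```

Emit:
{"op": "arm_command", "data": {
  "motion": [
    [[0,0.143,0,0,0,-0.0625,1],[0,0.143,0,0,0,-0.0625,1],[0,0.143,0,0,0,-0.0625,1],[0,0.143,0,0,0,-0.0625,1],[0,0,0,0,0,0,1]]
  ]
}}

```text
time: 10.2
ee_pos: [0.6608, 0.0049, 0.0996]
tool_rot: [[0.939, -0.252, 0.232], [-0.245, -0.968, -0.06], [0.24, -0.0, -0.971]]
ft_force: [4.4, -1.6, -10.7]
opening: 0.01
```

```bash
python3 k.py b6
```

```text
t 10.20 ramp 0.241 tilt 0.242 F [  4.401   -1.5731 -10.6685] R 0.2507
('tray', 'pred', array([ 0. , -0.9]), 'got', (0, -1), 0.984)
('wt', 'pred', array([ 0.1, -0.8]), 'got', (0, -1), 0.979)
```

Emit:
{"op": "arm_command", "data": {
  "motion": [
    [[0,0.143,0,0.02,0,-0.0625,1],[0,0.143,0,0.02,0,-0.0625,1],[0,0.143,0,0.02,0,-0.0625,1],[0,0.143,0,0.02,0,-0.0625,1],[0,0,0,0,0,0,1]]
  ]
}}

```text
time: 10.75
ee_pos: [0.6604, 0.005, 0.1018]
tool_rot: [[0.937, -0.252, 0.24], [-0.244, -0.968, -0.063], [0.248, -0.0, -0.969]]
ft_force: [5.5, 0.3, -11.1]
opening: 0.0101
```

```bash
python3 k.py b7
```

```text
t 10.75 ramp 0.250 tilt 0.251 F [  5.4743   0.3175 -11.0691] R 0.2506
('tray', 'pred', array([ 0. , -0.8]), 'got', (0, -1), 0.981)
('wt', 'pred', array([ 0.1, -0.7]), 'got', (0, -1), 0.959)
```

Emit:
{"op": "arm_command", "data": {
  "motion": [
    [[0,0.143,0,0.03,0,-0.0625,1],[0,0.143,0,0.03,0,-0.0625,1],[0,0.143,0,0.03,0,-0.0625,1],[0,0.143,0,0.03,0,-0.0625,1],[0,0,0,0,0,0,1]]
  ]
}}

```text
time: 11.3
ee_pos: [0.6601, 0.0051, 0.104]
tool_rot: [[0.935, -0.252, 0.248], [-0.244, -0.968, -0.065], [0.256, 0.0, -0.967]]
ft_force: [1.6, 2.1, -12.6]
opening: 0.0102
```

```bash
python3 k.py b8
```

```text
t 11.30 ramp 0.259 tilt 0.259 F [  1.5974   2.062  -12.6262] R 0.2507
('tray', 'pred', array([ 0. , -0.8]), 'got', (0, -1), 0.98)
('wt', 'pred', array([ 0.1, -0.7]), 'got', (0, -1), 0.967)
```

Emit:
{"op": "arm_command", "data": {
  "motion": [
    [[0,0.143,0,0.01,0,-0.0625,1],[0,0.143,0,0.01,0,-0.0625,1],[0,0.143,0,0.01,0,-0.0625,1],[0,0.143,0,0.01,0,-0.0625,1],[0,0,0,0,0,0,1]]
  ]
}}

```text
time: 11.85
ee_pos: [0.6597, 0.0052, 0.1064]
tool_rot: [[0.933, -0.252, 0.257], [-0.243, -0.968, -0.067], [0.266, 0.0, -0.964]]
ft_force: [-0.8, 1.2, -12.6]
opening: 0.0101
```

```bash
python3 k.py b9
```

```text
t 11.85 ramp 0.269 tilt 0.269 F [ -0.7859   1.2046 -12.619 ] R 0.2507
('tray', 'pred', array([ 0. , -0.9]), 'got', (0, -1), 0.982)
('wt', 'pred', array([ 0.1, -0.8]), 'got', (0, -1), 0.978)
```

Emit:
{"op": "arm_command", "data": {
  "motion": [
    [[0,0.143,0,0,0,-0.0625,1],[0,0.143,0,0,0,-0.0625,1],[0,0.143,0,0,0,-0.0625,1],[0,0.143,0,0,0,-0.0625,1],[0,0,0,0,0,0,1]]
  ]
}}

```text
time: 12.4
ee_pos: [0.6592, 0.0053, 0.109]
tool_rot: [[0.93, -0.252, 0.267], [-0.242, -0.968, -0.07], [0.275, 0.0, -0.961]]
ft_force: [-3.7, 2.8, -13.6]
opening: 0.0097
```

```bash
python3 k.py c1
```

```text
t 12.40 ramp 0.279 tilt 0.279 F [ -3.7459   2.8045 -13.5534] R 0.2507
('tray', 'pred', array([ 0. , -0.9]), 'got', (0, -1), 0.988)
('wt', 'pred', array([ 0.1, -0.8]), 'got', (0, -1), 0.989)
```

Emit:
{"op": "arm_command", "data": {
  "motion": [
    [[0,0.143,0,0,0,-0.0625,1],[0,0.143,0,0,0,-0.0625,1],[0,0.143,0,0,0,-0.0625,1],[0,0.143,0,0,0,-0.0625,1],[0,0,0,0,0,0,1]]
  ]
}}

```text
time: 12.95
ee_pos: [0.6587, 0.0054, 0.1115]
tool_rot: [[0.927, -0.252, 0.276], [-0.242, -0.968, -0.072], [0.286, 0.0, -0.958]]
ft_force: [-3.9, 2.8, -14.3]
opening: 0.0104
```

```bash
python3 k.py c2
```

```text
t 12.95 ramp 0.289 tilt 0.290 F [ -3.8786   2.7665 -14.3438] R 0.2508
('tray', 'pred', array([ 0. , -0.9]), 'got', (0, -1), 0.981)
('wt', 'pred', array([ 0.1, -0.8]), 'got', (0, -1), 0.977)
```

Emit:
{"op": "arm_command", "data": {
  "motion": [
    [[0,0.143,0,-0.01,0,-0.0625,1],[0,0.143,0,-0.01,0,-0.0625,1],[0,0.143,0,-0.01,0,-0.0625,1],[0,0.143,0,-0.01,0,-0.0625,1],[0,0,0,0,0,0,1]]
  ]
}}

```text
time: 13.5
ee_pos: [0.6582, 0.0056, 0.1142]
tool_rot: [[0.924, -0.252, 0.287], [-0.241, -0.968, -0.075], [0.296, -0.0, -0.955]]
ft_force: [-3.1, 2.1, -14.3]
opening: 0.01
```

```bash
python3 k.py c3
```

```text
t 13.50 ramp 0.300 tilt 0.301 F [ -3.0501   2.1324 -14.3037] R 0.2508
('tray', 'pred', array([ 0., -1.]), 'got', (0, -1), 0.977)
('wt', 'pred', array([ 0.1, -0.9]), 'got', (0, -1), 0.976)
```

Emit:
{"op": "arm_command", "data": {
  "motion": [
    [[0,0.143,0,-0.01,0,-0.0625,1],[0,0.143,0,-0.01,0,-0.0625,1],[0,0.143,0,-0.01,0,-0.0625,1],[0,0.143,0,-0.01,0,-0.0625,1],[0,0,0,0,0,0,1]]
  ]
}}

```text
time: 14.05
ee_pos: [0.6576, 0.0058, 0.1167]
tool_rot: [[0.921, -0.252, 0.297], [-0.24, -0.968, -0.077], [0.307, -0.0, -0.952]]
ft_force: [0.9, 1.8, -12.2]
opening: 0.0101
```

```bash
python3 k.py c4
```

```text
t 14.05 ramp 0.311 tilt 0.312 F [  0.8695   1.8021 -12.2096] R 0.2507
('tray', 'pred', array([ 0., -1.]), 'got', (0, -1), 0.979)
('wt', 'pred', array([ 0.1, -0.9]), 'got', (0, -1), 0.97)
```

Emit:
{"op": "arm_command", "data": {
  "motion": [
    [[0,0.143,0,0,0,-0.0625,1],[0,0.143,0,0,0,-0.0625,1],[0,0.143,0,0,0,-0.0625,1],[0,0.143,0,0,0,-0.0625,1],[0,0,0,0,0,0,1]]
  ]
}}

```text
time: 14.6
ee_pos: [0.657, 0.0059, 0.1192]
tool_rot: [[0.918, -0.252, 0.306], [-0.24, -0.968, -0.08], [0.316, -0.0, -0.949]]
ft_force: [4.6, 0.8, -10.9]
opening: 0.0098
```

```bash
python3 k.py c5
```

```text
t 14.60 ramp 0.321 tilt 0.322 F [  4.6037   0.7562 -10.9377] R 0.2507
('tray', 'pred', array([ 0. , -0.9]), 'got', (0, -1), 0.971)
('wt', 'pred', array([ 0.1, -0.8]), 'got', (0, -1), 0.984)
```

Emit:
{"op": "arm_command", "data": {
  "motion": [
    [[0,0.143,0,0.02,0,-0.0625,1],[0,0.143,0,0.02,0,-0.0625,1],[0,0.143,0,0.02,0,-0.0625,1],[0,0.143,0,0.02,0,-0.0625,1],[0,0,0,0,0,0,1]]
  ]
}}

```text
time: 15.15
ee_pos: [0.6564, 0.0061, 0.1214]
tool_rot: [[0.915, -0.252, 0.314], [-0.239, -0.968, -0.082], [0.325, -0.0, -0.946]]
ft_force: [4.9, 0.6, -12.2]
opening: 0.0104
```

```bash
python3 k.py c6
```

```text
t 15.15 ramp 0.330 tilt 0.331 F [  4.9401   0.6131 -12.1969] R 0.2507
('tray', 'pred', array([ 0. , -0.8]), 'got', (0, -1), 0.976)
('wt', 'pred', array([ 0.1, -0.7]), 'got', (0, -1), 0.963)
```

Emit:
{"op": "arm_command", "data": {
  "motion": [
    [[0,0.143,0,0.02,0,-0.0625,1],[0,0.143,0,0.02,0,-0.0625,1],[0,0.143,0,0.02,0,-0.0625,1],[0,0.143,0,0.02,0,-0.0625,1],[0,0,0,0,0,0,1]]
  ]
}}

```text
time: 15.7
ee_pos: [0.6559, 0.0062, 0.1237]
tool_rot: [[0.912, -0.252, 0.322], [-0.238, -0.968, -0.084], [0.333, -0.0, -0.943]]
ft_force: [3.8, 1.6, -11.2]
opening: 0.01
```

```bash
python3 k.py c7
```

```text
t 15.70 ramp 0.339 tilt 0.340 F [  3.8297   1.6421 -11.1752] R 0.2507
('tray', 'pred', array([ 0. , -0.9]), 'got', (0, -1), 0.961)
('wt', 'pred', array([ 0.1, -0.8]), 'got', (0, -1), 0.983)
```

Emit:
{"op": "arm_command", "data": {
  "motion": [
    [[0,0.143,0,0.02,0,-0.0625,1],[0,0.143,0,0.02,0,-0.0625,1],[0,0.143,0,0.02,0,-0.0625,1],[0,0.143,0,0.02,0,-0.0625,1],[0,0,0,0,0,0,1]]
  ]
}}

```text
time: 16.25
ee_pos: [0.6553, 0.0063, 0.126]
tool_rot: [[0.909, -0.252, 0.331], [-0.237, -0.968, -0.086], [0.342, 0.0, -0.94]]
ft_force: [0.7, 2.3, -12.9]
opening: 0.0101
```

```bash
python3 k.py c8; python3 - <<'E'
import cv2,numpy as np
f=lambda n:cv2.resize(cv2.convertScaleAbs(cv2.imread(f"pics/{n}.png")[190:290,280:366],alpha=1.5),(400,465),interpolation=2)
cv2.imwrite("pics/v7.png",np.hstack([f("s_b1"),f("s_c8")]))
E
```

```text
t 16.25 ramp 0.349 tilt 0.349 F [  0.6739   2.331  -12.9068] R 0.2507
('tray', 'pred', array([ 0.1, -0.9]), 'got', (0, -1), 0.967)
('wt', 'pred', array([ 0.1, -0.8]), 'got', (0, -1), 0.975)
```

View pics/v7.png

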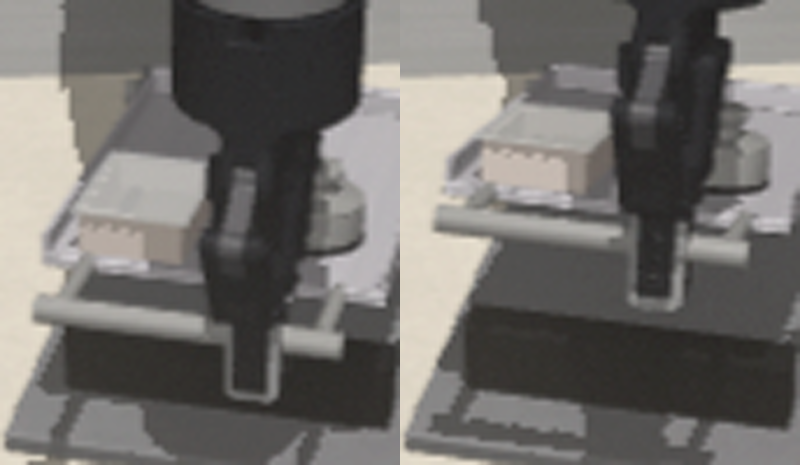

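The picture shows the tray at crop (545,150) still at the top of its lane, and the weight at (740,160) unmoved. I'll continue in 0.01 rad steps.

Emit:
{"op": "arm_command", "data": {
  "motion": [
    [[0,0.143,0,0.01,0,-0.0625,1],[0,0.143,0,0.01,0,-0.0625,1],[0,0.143,0,0.01,0,-0.0625,1],[0,0.143,0,0.01,0,-0.0625,1],[0,0,0,0,0,0,1]]
  ]
}}

```text
time: 16.8
ee_pos: [0.6547, 0.0065, 0.1284]
tool_rot: [[0.906, -0.252, 0.339], [-0.236, -0.968, -0.088], [0.351, 0.0, -0.936]]
ft_force: [-2.7, 4.4, -14.0]
opening: 0.0102
```

```bash
python3 k.py c9
```

```text
t 16.80 ramp 0.358 tilt 0.358 F [ -2.6776   4.373  -13.9677] R 0.2507
('tray', 'pred', array([ 0.1, -0.9]), 'got', (0, -1), 0.874)
('wt', 'pred', array([ 0.1, -0.8]), 'got', (0, -1), 0.965)
```

The tray's match score dropped to 0.87, so I'll hold still and look again.

Emit:
{"op": "arm_command", "data": {
  "motion": [
    [[0,0,0,0,0,0,1],[0,0,0,0,0,0,1],[0,0,0,0,0,0,1],[0,0,0,0,0,0,1],[0,0,0,0,0,0,1]]
  ]
}}

```text
time: 17.35
ee_pos: [0.6547, 0.0065, 0.1284]
tool_rot: [[0.906, -0.252, 0.339], [-0.236, -0.968, -0.088], [0.351, 0.0, -0.937]]
ft_force: [-3.7, 4.6, -14.5]
opening: 0.0104
```

```bash
python3 k.py d1;  python3 - <<'E'
import cv2,numpy as np
f=lambda n:cv2.resize(cv2.convertScaleAbs(cv2.imread(f"pics/{n}.png")[190:290,280:366],alpha=1.5),(400,465),interpolation=2)
cv2.imwrite("pics/v8.png",np.hstack([f("s_c9"),f("s_d1")]))
E
```

```text
t 17.35 ramp 0.358 tilt 0.358 F [ -3.6547   4.6318 -14.5295] R 0.2508
('tray', 'pred', array([ 0., -0.]), 'got', (0, 0), 0.783)
('wt', 'pred', array([ 0., -0.]), 'got', (0, 0), 0.999)
```

View pics/v8.png

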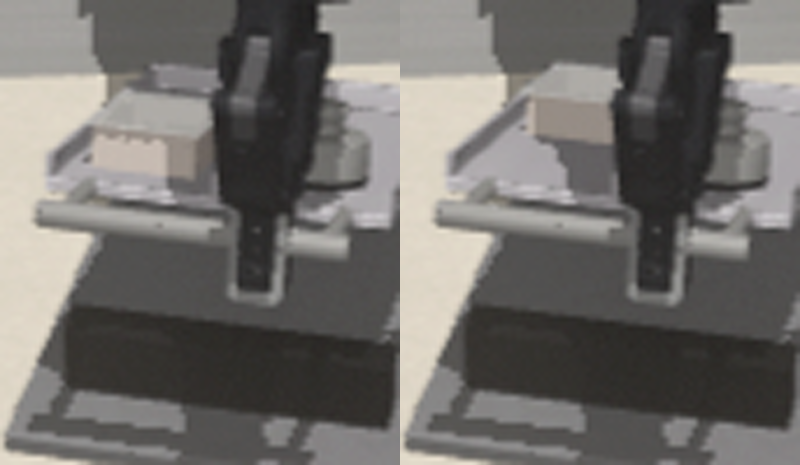

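The tray is running: its front foot went from crop (95,165) to (530,130) while the weight stayed still. I'll hold the ramp and let the tray finish.

Emit:
{"op": "arm_command", "data": {
  "motion": [
    [[0,0,0,0,0,0,1],[0,0,0,0,0,0,1],[0,0,0,0,0,0,1],[0,0,0,0,0,0,1],[0,0,0,0,0,0,1]]
  ]
}}

```text
time: 17.9
ee_pos: [0.6547, 0.0065, 0.1284]
tool_rot: [[0.906, -0.252, 0.339], [-0.236, -0.968, -0.088], [0.351, 0.0, -0.937]]
ft_force: [-3.8, 4.9, -13.3]
opening: 0.0101
```

Emit:
{"op": "arm_command", "data": {
  "motion": [
    [[0,0,0,-0.05,0,0.08,1],[0,0,0,-0.05,0,0.08,1],[0,0,0,0,0,0.08,1],[0,0,0,0,0,0.06,1],[0,0,0,0,0,0,1]]
  ]
}}

```text
time: 18.4
ee_pos: [0.6553, 0.0064, 0.1269]
tool_rot: [[0.906, -0.252, 0.341], [-0.236, -0.968, -0.089], [0.353, 0.0, -0.936]]
ft_force: [-12.4, 5.8, 1.2]
opening: 0.0104
```

```bash
python3 k.py d2;  python3 - <<'E'
from m import *
t=.358
for x in(.072,.15):print(x,proj("scene",rp(x,-.06,.006,t)),proj("scene",rp(x,-.06,.026,t)))
i=cv2.imread("pics/s_d2.png")[190:290,280:410]
cv2.imwrite("pics/v9.png",cv2.resize(cv2.convertScaleAbs(i,alpha=1.5),(780,600),interpolation=2))
E
```

```text
t 18.40 ramp 0.352 tilt 0.360 F [-12.3658   5.8388   1.1633] R 0.2510
('tray', 'pred', array([-0. ,  0.6]), 'got', (0, 0), 0.852)
('wt', 'pred', array([-0. ,  0.5]), 'got', (0, 1), 0.937)
0.072 [311.0088 214.8711] [311.4607 206.0189]
0.15 [302.3693 222.8382] [302.8089 213.4648]
```

View pics/v9.png

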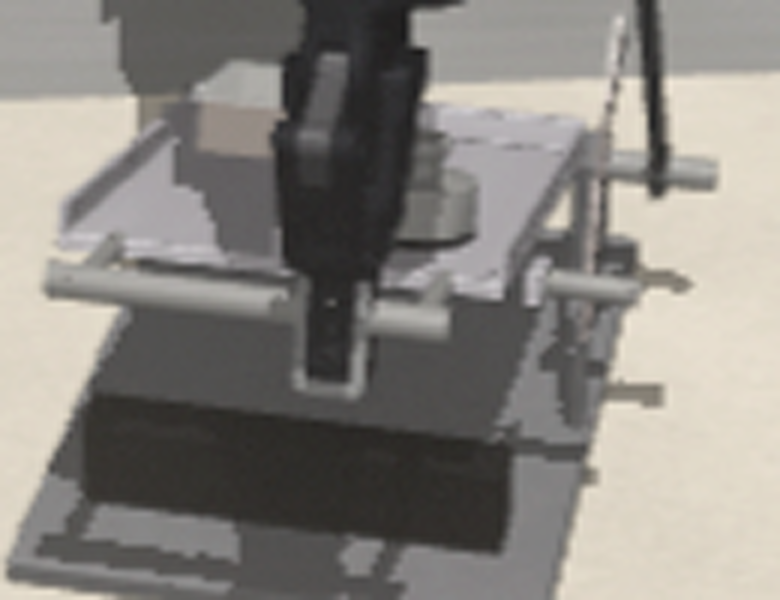

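The tray is at the foot: its front top-left is at crop (200,108), which is (313,208) in the full image, against (311.5,206) predicted. The unloading changed the force more than I expected, so I'll check subpixel whether the ramp itself moved.

```bash
python3 - <<'E'
from h import *
g=lambda n:cv2.cvtColor(cv2.imread(f"pics/s_{n}.png"),cv2.COLOR_BGR2GRAY).astype(np.float32)
def sh(a,b,x0,y0,x1,y1):
    A,B=g(a)[y0:y1,x0:x1],g(b)[y0:y1,x0:x1]
    try:
        w=np.eye(2,3,dtype=np.float32);cc,w=cv2.findTransformECC(A,B,w,cv2.MOTION_TRANSLATION,(3,100,1e-5),None,1);return np.round([*w[:,2],cc],2)
    except cv2.error as e: return "fail"
for nm,r in(("bar left",(284,228,324,246)),("barR",(341,236,358,250)),("lug",(366,230,388,242)),("weight",(351,208,362,234)),("base",(285,270,370,290))):
    print(nm,[(a,b,sh(a,b,*r)) for a,b in(("c8","c9"),("c9","d1"),("d1","d2"),("c8","d2"))])
E
```

```text
bar left [('c8', 'c9', array([ 0.31, -1.11,  0.97])), ('c9', 'd1', array([-0.01,  0.  ,  1.  ])), ('d1', 'd2', array([-0.05,  0.69,  0.98])), ('c8', 'd2', array([ 0.2 , -0.36,  0.9 ]))]
barR [('c8', 'c9', array([ 0.11, -1.21,  0.97])), ('c9', 'd1', array([-0.02,  0.01,  1.  ])), ('d1', 'd2', array([-0.03,  0.7 ,  0.98])), ('c8', 'd2', array([ 0.09, -0.4 ,  0.89]))]
lug [('c8', 'c9', array([-0.05, -0.56,  0.97])), ('c9', 'd1', array([-0.  ,  0.01,  1.  ])), ('d1', 'd2', array([-0.  ,  0.35,  0.92])), ('c8', 'd2', array([-0.01, -0.24,  0.97]))]
weight [('c8', 'c9', array([ 0.05, -0.68,  0.96])), ('c9', 'd1', array([0.01, 0.  , 1.  ])), ('d1', 'd2', array([-0.33,  0.49,  0.94])), ('c8', 'd2', array([-0.08, -0.26,  0.92]))]
base [('c8', 'c9', array([-0.04, -0.15,  0.99])), ('c9', 'd1', array([-0.01, -0.  ,  1.  ])), ('d1', 'd2', array([-0.05,  0.04,  0.99])), ('c8', 'd2', array([ 0.  , -0.06,  1.  ]))]
```

The unloading pushed the ramp back about 0.006 rad (1.5 mm at the bar). I'll undo exactly that command, which brings the ramp back to the 0.358 slip angle and no further. Then I'll release without unloading, because the residual lift is below breakaway.

Emit:
{"op": "arm_command", "data": {
  "motion": [
    [[0,0,0,0.05,0,-0.08,1],[0,0,0,0.05,0,-0.08,1],[0,0,0,0,0,-0.07,1],[0,0,0,0,0,-0.07,1],[0,0,0,0,0,0,1]]
  ]
}}

```text
time: 18.95
ee_pos: [0.6547, 0.0065, 0.1284]
tool_rot: [[0.906, -0.252, 0.339], [-0.236, -0.968, -0.088], [0.351, 0.0, -0.937]]
ft_force: [-3.4, 4.7, -14.1]
opening: 0.0099
```

```bash
python3 k.py d3
```

```text
t 18.95 ramp 0.359 tilt 0.358 F [ -3.4126   4.7227 -14.1056] R 0.2508
('tray', 'pred', array([ 0. , -0.6]), 'got', (0, -1), 0.943)
('wt', 'pred', array([ 0. , -0.5]), 'got', (0, -1), 0.937)
```

Emit:
{"op": "arm_command", "data": {
  "motion": [
    [[0,0,0,-0.02,0,0.03,1],[0,0,0,0,0,0.02,1],[0,0,0,0,0,0,1],[0,0,0,0,0,0,0.8],[0,0,0,0,0,0,0.6]]
  ]
}}

```text
time: 19.5
ee_pos: [0.658, 0.0054, 0.1309]
tool_rot: [[0.904, -0.253, 0.346], [-0.236, -0.967, -0.091], [0.358, 0.0, -0.934]]
ft_force: [0.2, 0.2, 0.4]
opening: 0.0305
```

Emit:
{"op": "arm_command", "data": {
  "motion": [
    [[0,0,0,0,0,0,0.6],[0,0,0,0,0,0,0.6],[0,0,0,0,0,0,0.6],[0,0,0,0,0,0,0.6],[0,0,0,0,0,0,0.6]]
  ]
}}

```text
time: 20.0
ee_pos: [0.6556, 0.0062, 0.1284]
tool_rot: [[0.906, -0.252, 0.341], [-0.236, -0.968, -0.089], [0.352, 0.0, -0.936]]
ft_force: [0.2, -0.6, -0.0]
opening: 0.0341
```

Emit:
{"op": "arm_command", "data": {
  "motion": [
    [[0,0,0,0,0,-1.5,0.6],[0,0,0,0,0,-2.5,0.6],[0,0,0,0,0,-3,0.6],[0,0,0,0,0,-3,0.6],[0,0,0,0,0,-3,0.6]]
  ]
}}

```text
time: 20.5
ee_pos: [0.6107, 0.0179, 0.2511]
tool_rot: [[0.906, -0.252, 0.341], [-0.236, -0.968, -0.089], [0.352, 0.0, -0.936]]
ft_force: [0.8, 0.0, 0.9]
opening: 0.0343
```

```bash
python3 k.py d4; python3 - <<'E'
from h import *
g=lambda n:cv2.cvtColor(cv2.imread(f"pics/s_{n}.png"),cv2.COLOR_BGR2GRAY).astype(np.float32)
def sh(a,b,x0,y0,x1,y1):
    A,B=g(a)[y0:y1,x0:x1],g(b)[y0:y1,x0:x1]
    w=np.eye(2,3,dtype=np.float32);cc,w=cv2.findTransformECC(A,B,w,cv2.MOTION_TRANSLATION,(3,100,1e-5),None,1);return np.round([*w[:,2],cc],2)
for nm,r in(("barL",(284,228,320,246)),("barR",(341,236,358,250)),("lug",(366,230,388,242))):
    print(nm,sh("d1","d3",*r),sh("d1","d4",*r))
i=cv2.imread("pics/s_d4.png")[165:290,280:410]
cv2.imwrite("pics/v10.png",cv2.resize(cv2.convertScaleAbs(i,alpha=1.5),(624,600),interpolation=2))
E
```

```text
t 20.50 ramp 0.856 tilt 0.360 F [0.8072 0.049  0.9368] R 0.2736
('tray', 'pred', array([  5.4, -46.3]), 'got', (0, 0), 0.792)
('wt', 'pred', array([  5. , -39.8]), 'got', (0, 0), 0.884)
barL [ 0.02 -0.    1.  ] [-0.04 -0.01  0.96]
barR [ 0.01 -0.03  1.  ] [-0.07 -0.07  0.95]
lug [ 0.01 -0.03  1.  ] [0.01 0.   1.  ]
```

View pics/v10.png

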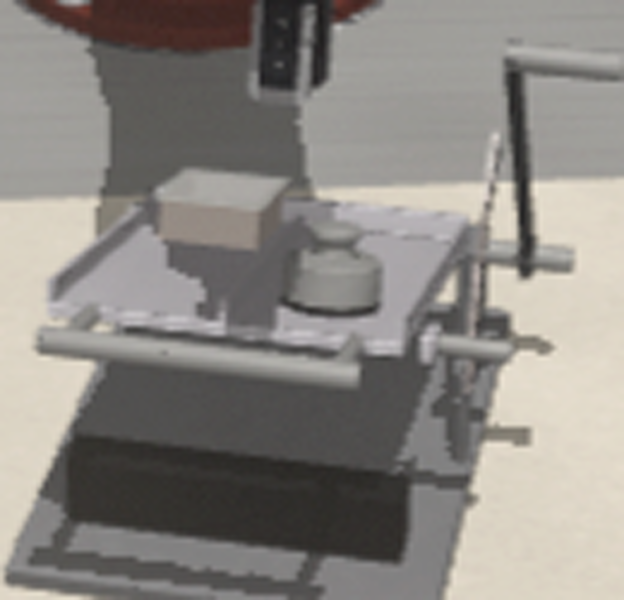

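Contact-free check: the bar and lug are within 0.07 px of the slip instant. The tray is at the foot stop at crop (225,210), the weight is in place at (335,270), and the pointer pin is at (565,60). Next I'll shut the fingers and go above the pin, keeping the 0.36 tilt so the tool face ends parallel to the arm.

Emit:
{"op": "arm_command", "data": {
  "motion": [
    [[0,0,0,0,0,-1.2,1],[0,0,0,-2,-2.5,-1.2,1],[0,0,0,-2.2,-2.5,-1.2,1],[0,0,0,-2.2,-2.5,-1.2,1],[0,0,0,-2.1,-2.5,-1,1]]
  ],
  "newtons": 40
}}

```text
time: 21.05
ee_pos: [0.5386, 0.1407, 0.274]
tool_rot: [[0.906, -0.253, 0.34], [-0.236, -0.968, -0.089], [0.351, 0.0, -0.936]]
ft_force: [1.2, -0.3, -0.4]
opening: 0.0003
```

Emit:
{"op": "arm_command", "data": {
  "motion": [
    [[0,0,0,0,0,0,1],[0,0,0,0,0,0,1],[0,0,0,0,0,0,1],[0,0,0,0,0,0,1],[0,0,0,0,0,0,1]]
  ]
}}

```text
time: 21.55
ee_pos: [0.54, 0.139, 0.2741]
tool_rot: [[0.906, -0.254, 0.34], [-0.237, -0.967, -0.089], [0.352, 0.0, -0.936]]
ft_force: [0.4, -0.4, -0.4]
opening: 0.0004
```

```bash
cat > p.py <<'E'
from m import *
def tt():
    s=telemetry.read_state();d=s['ee_pos']-O;R=s['tool_rot'];tx,ty,tz=d@X,d@Y,d[2]
    pin=np.array([tx,tz])+.006*np.array([R[:,2]@X,R[2,2]])
    print("t %.2f"%s['time'],"tester",np.array([tx,ty,tz]),"F tool",R.T@s['ft_force'],"F",s['ft_force'],"open %.4f"%s['opening'])
    print("pin-if-touching angle %.4f r %.4f"%(np.arctan2(pin[1],pin[0]),np.hypot(*pin)))
    return s,R
if __name__=="__main__":
    s,R=tt()
    if len(sys.argv)>1:   # next TCP for pin angle
        for th in map(float,sys.argv[1:]):
            z=R[:,2];tgt=O+X*.2*np.cos(th)+Z*.2*np.sin(th)+Y*.132-.006*z
            print(th,"move cm in tool axes",100*R.T@(tgt-s['ee_pos']))
E
python3 p.py 1.05 .99 .9 .8 .7 .6 .5 .45 .4 .36; python3 - <<'E'
from h import *
i=viewer.snapshot("scene")[:,:,::-1];cv2.imwrite("pics/e1.png",i);j=viewer.snapshot("top")[:,:,::-1]
f=lambda q:cv2.resize(cv2.convertScaleAbs(q,alpha=1.5),(400,400),interpolation=2)
cv2.imwrite("pics/v11.png",np.hstack([f(j[190:310,205:325]),f(i[130:260,320:450])]))
E
```

```text
t 21.55 tester [0.097  0.1311 0.2141] F tool [0.2791 0.2726 0.5562] F [ 0.3729 -0.3796 -0.4224] open 0.0004
pin-if-touching angle 1.1272 r 0.2309
1.05 move cm in tool axes [-1.1915 -0.0954  3.2939]
0.99 move cm in tool axes [-0.4553 -0.0988  4.2413]
0.9 move cm in tool axes [ 0.5391 -0.1039  5.7409]
0.8 move cm in tool axes [ 1.481  -0.1091  7.5044]
0.7 move cm in tool axes [ 2.242  -0.1139  9.353 ]
0.6 move cm in tool axes [ 2.8148 -0.1182 11.2683]
0.5 move cm in tool axes [ 3.1934 -0.122  13.2313]
0.45 move cm in tool axes [ 3.3087 -0.1237 14.2246]
0.4 move cm in tool axes [ 3.3742 -0.1253 15.2223]
0.36 move cm in tool axes [ 3.3906 -0.1264 16.0221]
```

View pics/v11.png

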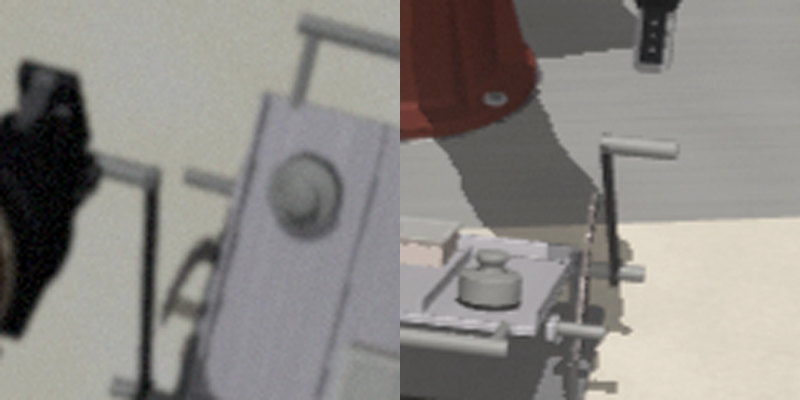

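The crop shows the shut fingers at (653,50) right of the scene crop, above the pin, which spans (605–675,147). Nothing else is near. I'll go down and follow the arc.

Emit:
{"op": "arm_command", "data": {
  "motion": [
    [[0,0,0,-0.09,0,0.64,1],[0,0,0,-0.09,0,0.64,1],[0,0,0,-0.09,0,0.64,1],[0,0,0,-0.09,0,0.64,1],[0,0,0,-0.09,0,0.64,1]]
  ]
}}

```text
time: 22.15
ee_pos: [0.5465, 0.138, 0.242]
tool_rot: [[0.906, -0.252, 0.34], [-0.236, -0.968, -0.089], [0.352, 0.0, -0.936]]
ft_force: [-0.5, -0.0, 0.2]
opening: 0.0
```

Emit:
{"op": "arm_command", "data": {
  "motion": [
    [[0,0,0,0,0,0.35,1],[0,0,0,0,0,0.35,1],[0,0,0,0,0,0.34,1],[0,0,0,0.2,0,0.3,1],[0,0,0,0.2,0,0.3,1]]
  ]
}}

```text
time: 22.65
ee_pos: [0.5561, 0.1356, 0.229]
tool_rot: [[0.906, -0.252, 0.341], [-0.236, -0.968, -0.089], [0.353, -0.0, -0.936]]
ft_force: [-0.3, -0.7, 1.5]
opening: -0.0
```

```bash
python3 p.py .9 .8
```

```text
t 22.65 tester [0.1135 0.1318 0.169 ] F tool [ 0.403   0.7298 -1.4499] F [-0.3139 -0.6726  1.4988] open -0.0000
pin-if-touching angle 0.9551 r 0.2001
0.9 move cm in tool axes [ 0.5799 -0.0238  0.9367]
0.8 move cm in tool axes [ 1.5202 -0.0266  2.7009]
```

Emit:
{"op": "arm_command", "data": {
  "motion": [
    [[0,0,0,0.33,0,0.52,1],[0,0,0,0.32,0,0.53,1],[0,0,0,0.31,0,0.54,1],[0,0,0,0.29,0,0.55,1],[0,0,0,0.27,0,0.56,1]]
  ]
}}

```text
time: 23.15
ee_pos: [0.5791, 0.1295, 0.2085]
tool_rot: [[0.906, -0.252, 0.341], [-0.236, -0.968, -0.089], [0.352, -0.0, -0.936]]
ft_force: [0.5, -0.7, 1.3]
opening: -0.0001
```

Emit:
{"op": "arm_command", "data": {
  "motion": [
    [[0,0,0,0.17,0,0.36,1],[0,0,0,0.16,0,0.37,1],[0,0,0,0.15,0,0.37,1],[0,0,0,0.14,0,0.37,1],[0,0,0,0.14,0,0.38,1]]
  ]
}}

```text
time: 23.65
ee_pos: [0.592, 0.1262, 0.194]
tool_rot: [[0.906, -0.252, 0.341], [-0.236, -0.968, -0.089], [0.352, 0.0, -0.936]]
ft_force: [0.2, 0.0, 1.7]
opening: 0.0004
```

Emit:
{"op": "arm_command", "data": {
  "motion": [
    [[0,0,0,0.13,0,0.38,1],[0,0,0,0.12,0,0.38,1],[0,0,0,0.11,0,0.38,1],[0,0,0,0.11,0,0.39,1],[0,0,0,0.1,0,0.39,1]]
  ]
}}

```text
time: 24.15
ee_pos: [0.6037, 0.1231, 0.178]
tool_rot: [[0.906, -0.252, 0.341], [-0.236, -0.968, -0.089], [0.352, 0.0, -0.936]]
ft_force: [0.1, 0.4, 1.1]
opening: 0.0002
```

```bash
python3 p.py .5 .45 .4
```

```text
t 24.15 tester [0.1627 0.1316 0.118 ] F tool [ 0.4161 -0.3802 -1.0711] F [0.108  0.3648 1.149 ] open 0.0002
pin-if-touching angle 0.5987 r 0.1995
0.5 move cm in tool axes [ 0.4228 -0.0395  1.9255]
0.45 move cm in tool axes [ 0.5378 -0.0404  2.9187]
0.4 move cm in tool axes [ 0.6031 -0.0412  3.9165]
```

Emit:
{"op": "arm_command", "data": {
  "motion": [
    [[0,0,0,0.1,0,0.38,1],[0,0,0,0.09,0,0.38,1],[0,0,0,0.08,0,0.39,1],[0,0,0,0.08,0,0.39,1],[0,0,0,0.07,0,0.39,1]]
  ]
}}

```text
time: 24.65
ee_pos: [0.614, 0.1204, 0.1614]
tool_rot: [[0.906, -0.252, 0.341], [-0.236, -0.968, -0.089], [0.352, 0.0, -0.936]]
ft_force: [-0.1, -0.2, 1.0]
opening: 0.0001
```

Emit:
{"op": "arm_command", "data": {
  "motion": [
    [[0,0,0,0.03,0,0.25,1],[0,0,0,0.03,0,0.25,1],[0,0,0,0.02,0,0.25,1],[0,0,0,0.02,0,0.25,1],[0,0,0,0.02,0,0.25,1]]
  ]
}}

```text
time: 25.15
ee_pos: [0.6194, 0.119, 0.1503]
tool_rot: [[0.906, -0.252, 0.341], [-0.236, -0.968, -0.089], [0.352, -0.0, -0.936]]
ft_force: [0.9, -0.1, 0.8]
opening: 0.0001
```

```bash
python3 p.py .4 .36
```

```text
t 25.15 tester [0.1789 0.1316 0.0903] F tool [ 1.0971 -0.099  -0.4694] F [ 0.8587 -0.1216  0.8256] open 0.0001
pin-if-touching angle 0.4378 r 0.1998
0.4 move cm in tool axes [ 0.0623 -0.0402  0.7538]
0.36 move cm in tool axes [ 0.0785 -0.0408  1.5536]
```

Emit:
{"op": "arm_command", "data": {
  "motion": [
    [[0,0,0,0.02,0,0.21,1],[0,0,0,0.02,0,0.21,1],[0,0,0,0.02,0,0.21,1],[0,0,0,0.01,0,0.21,1],[0,0,0,0.01,0,0.21,1]]
  ]
}}

```text
time: 25.65
ee_pos: [0.6237, 0.1179, 0.1408]
tool_rot: [[0.906, -0.252, 0.341], [-0.236, -0.968, -0.089], [0.352, -0.0, -0.936]]
ft_force: [-0.3, 0.0, 0.6]
opening: 0.0002
```

Emit:
{"op": "arm_command", "data": {
  "motion": [
    [[0,0,0,0,0,0.04,1],[0,0,0,0,0,0.04,1],[0,0,0,0,0,0.04,1],[0,0,0,0,0,0.04,1],[0,0,0,0,0,0.04,1]]
  ]
}}

```text
time: 26.15
ee_pos: [0.6242, 0.1178, 0.1391]
tool_rot: [[0.906, -0.252, 0.341], [-0.236, -0.968, -0.089], [0.352, 0.0, -0.936]]
ft_force: [0.2, -0.2, 0.4]
opening: -0.0001
```

```bash
python3 p.py .36; python3 - <<'E'
from h import *
i=viewer.snapshot("scene")[:,:,::-1];cv2.imwrite("pics/e2.png",i)
E
```

```text
t 26.15 tester [0.1839 0.1316 0.0791] F tool [ 0.3756  0.1254 -0.2906] F [ 0.2096 -0.1842  0.4042] open -0.0001
pin-if-touching angle 0.3762 r 0.2000
0.36 move cm in tool axes [ 0.0076 -0.0416  0.3239]
```

```bash
cat > q.py <<'E'
from p import *
f=[]
for _ in range(6):
    viewer.snapshot("top");s=telemetry.read_state();f.append(s['tool_rot'].T@s['ft_force'])
print("mean F tool",np.mean(f,0),"std",np.std(f,0));tt()
E
python3 q.py
```

```text
mean F tool [-0.1342  0.0645 -0.1962] std [0.3252 0.5639 0.5618]
t 26.50 tester [0.1839 0.1316 0.079 ] F tool [-0.418  -0.1617 -0.8696] F [-0.6339  0.3323  0.6669] open -0.0000
pin-if-touching angle 0.3759 r 0.1999
```

Emit:
{"op": "arm_command", "data": {
  "motion": [
    [[0,0,0,0,0,0.02,1],[0,0,0,0,0,0.02,1],[0,0,0,0,0,0.02,1],[0,0,0,0,0,0.02,1],[0,0,0,0,0,0.02,1]]
  ]
}}

```text
time: 27.0
ee_pos: [0.6246, 0.1177, 0.1381]
tool_rot: [[0.906, -0.252, 0.341], [-0.236, -0.968, -0.089], [0.352, -0.0, -0.936]]
ft_force: [-0.8, -0.3, 0.6]
opening: -0.0
```

```bash
python3 q.py
```

```text
mean F tool [-0.1921 -0.4981 -0.3103] std [0.4519 0.4288 0.3336]
t 27.30 tester [0.1843 0.1316 0.0781] F tool [-0.107  -0.0226 -0.5871] F [-0.2912  0.0993  0.5119] open -0.0003
pin-if-touching angle 0.3710 r 0.2000
```

Emit:
{"op": "arm_command", "data": {
  "motion": [
    [[0,0,0,0,0,0.02,1],[0,0,0,0,0,0.02,1],[0,0,0,0,0,0.02,1],[0,0,0,0,0,0.02,1],[0,0,0,0,0,0.02,1]]
  ]
}}

```text
time: 27.8
ee_pos: [0.625, 0.1176, 0.1372]
tool_rot: [[0.906, -0.252, 0.341], [-0.236, -0.968, -0.089], [0.352, -0.0, -0.936]]
ft_force: [0.1, -0.2, 0.0]
opening: 0.0001
```

```bash
python3 q.py
```

```text
mean F tool [-0.1154  0.214  -0.3434] std [0.6339 0.5323 0.5087]
t 28.10 tester [0.1846 0.1316 0.0772] F tool [-0.2689  0.1651 -0.4735] F [-0.4465 -0.0542  0.3485] open 0.0002
pin-if-touching angle 0.3660 r 0.2000
```

Emit:
{"op": "arm_command", "data": {
  "motion": [
    [[0,0,0,0,0,0.015,1],[0,0,0,0,0,0.015,1],[0,0,0,0,0,0.015,1],[0,0,0,0,0,0.015,1],[0,0,0,0,0,0,1]]
  ]
}}

```text
time: 28.6
ee_pos: [0.6252, 0.1175, 0.1367]
tool_rot: [[0.906, -0.252, 0.341], [-0.236, -0.968, -0.089], [0.352, -0.0, -0.936]]
ft_force: [0.9, 0.2, 0.6]
opening: -0.0
```

```bash
python3 q.py; python3 - <<'E'
from m import *
i=viewer.snapshot("scene")[:,:,::-1];cv2.imwrite("pics/e3.png",i)
for n,p in(("pin tip",rp(.2,.152,0,.363)),("lug",rp(.14,.1,-.01,.358))):print(n,proj("scene",p))
cv2.imwrite("pics/v12.png",cv2.resize(cv2.convertScaleAbs(i[185:265,340:440],alpha=1.5),(750,600),interpolation=2))
E
```

```text
mean F tool [ 0.7524 -0.0598 -0.3421] std [0.4116 0.4735 0.2468]
t 28.90 tester [0.1848 0.1316 0.0766] F tool [ 0.7947 -0.2709 -0.4046] F [0.6503 0.1104 0.6585] open 0.0002
pin-if-touching angle 0.3631 r 0.2000
pin tip [402.6537 242.6256]
lug [378.9185 237.3996]
```

View pics/v12.png

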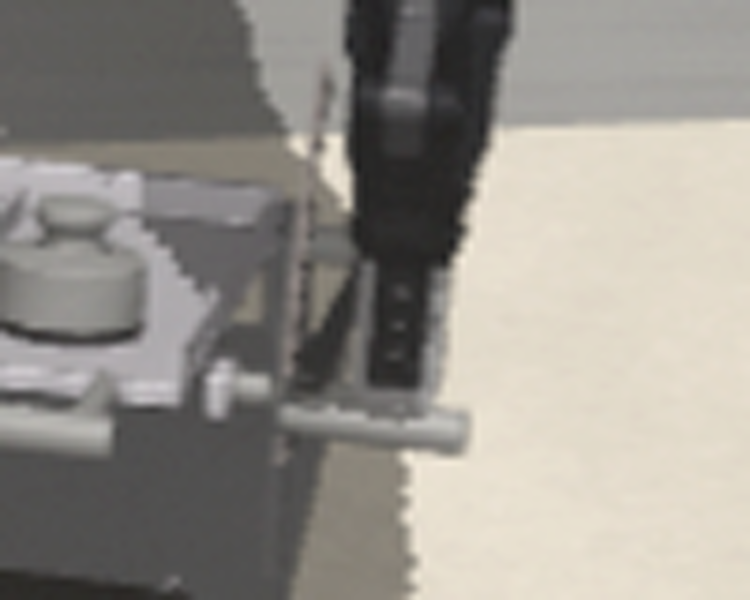

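The last picture shows the finger tips resting on the pin, whose tip is at crop (465,430). That is (402,242) in the full image, against (402.7,242.6) predicted for 0.363. The arm lies right at the lug (245,388), so I'll use fine steps on force.

Emit:
{"op": "arm_command", "data": {
  "motion": [
    [[0,0,0,0,0,0.01,1],[0,0,0,0,0,0.01,1],[0,0,0,0,0,0.01,1],[0,0,0,0,0,0.01,1],[0,0,0,0,0,0.01,1]]
  ]
}}

```text
time: 29.45
ee_pos: [0.6253, 0.1175, 0.1362]
tool_rot: [[0.906, -0.252, 0.341], [-0.236, -0.968, -0.089], [0.352, -0.0, -0.936]]
ft_force: [-0.2, 0.5, 0.8]
opening: 0.0002
```

```bash
python3 q.py
```

```text
mean F tool [ 0.2668 -0.3401 -0.6367] std [0.3708 0.7673 0.289 ]
t 29.75 tester [0.185  0.1316 0.0761] F tool [-0.0211  1.3424 -0.8912] F [-0.6612 -1.2149  0.8268] open -0.0004
pin-if-touching angle 0.3605 r 0.1999
```

Emit:
{"op": "arm_command", "data": {
  "motion": [
    [[0,0,0,0,0,0.01,1],[0,0,0,0,0,0.01,1],[0,0,0,0,0,0.01,1],[0,0,0,0,0,0.01,1],[0,0,0,0,0,0.01,1]]
  ]
}}

```text
time: 30.25
ee_pos: [0.6255, 0.1174, 0.1357]
tool_rot: [[0.906, -0.252, 0.341], [-0.236, -0.968, -0.089], [0.352, -0.0, -0.936]]
ft_force: [-0.2, -0.2, 1.2]
opening: 0.0003
```

```bash
python3 q.py
```

```text
mean F tool [ 0.3705 -0.2706 -1.019 ] std [0.3553 0.6313 0.3406]
t 30.55 tester [0.1852 0.1316 0.0757] F tool [ 0.4279 -1.2625 -1.2397] F [0.2838 1.2307 1.311 ] open 0.0003
pin-if-touching angle 0.3580 r 0.2000
```

Emit:
{"op": "arm_command", "data": {
  "motion": [
    [[0,0,0,0,0,0.01,1],[0,0,0,0,0,0.01,1],[0,0,0,0,0,0.01,1],[0,0,0,0,0,0.01,1],[0,0,0,0,0,0.01,1]]
  ]
}}

```text
time: 31.05
ee_pos: [0.6257, 0.1174, 0.1352]
tool_rot: [[0.906, -0.252, 0.341], [-0.236, -0.968, -0.089], [0.352, 0.0, -0.936]]
ft_force: [0.3, 0.6, -0.2]
opening: -0.0001
```

```bash
python3 q.py
```

```text
mean F tool [ 0.2324  0.0222 -0.6583] std [0.3926 0.3359 0.5189]
t 31.35 tester [0.1854 0.1316 0.0752] F tool [0.7612 0.0754 0.0578] F [ 0.6901 -0.2578  0.2139] open -0.0003
pin-if-touching angle 0.3555 r 0.2000
```

Emit:
{"op": "arm_command", "data": {
  "motion": [
    [[0,0,0,0,0,0.01,1],[0,0,0,0,0,0.01,1],[0,0,0,0,0,0.01,1],[0,0,0,0,0,0.01,1],[0,0,0,0,0,0.01,1]]
  ]
}}

```text
time: 31.85
ee_pos: [0.6258, 0.1174, 0.1348]
tool_rot: [[0.906, -0.252, 0.341], [-0.236, -0.968, -0.089], [0.352, -0.0, -0.936]]
ft_force: [-0.4, 0.1, 0.8]
opening: -0.0002
```

```bash
python3 q.py
```

```text
mean F tool [ 0.5085  0.4528 -1.6568] std [0.1134 0.4708 0.2849]
t 32.15 tester [0.1856 0.1316 0.0748] F tool [ 0.4992  0.291  -1.4499] F [-0.1152 -0.2707  1.5328] open 0.0003
pin-if-touching angle 0.3531 r 0.2000
```

Emit:
{"op": "arm_command", "data": {
  "motion": [
    [[0,0,0,0,0,0.01,1],[0,0,0,0,0,0.01,1],[0,0,0,0,0,0.01,1],[0,0,0,0,0,0,1],[0,0,0,0,0,0,1]]
  ]
}}

```text
time: 32.65
ee_pos: [0.626, 0.1173, 0.1345]
tool_rot: [[0.906, -0.252, 0.341], [-0.236, -0.968, -0.089], [0.352, -0.0, -0.936]]
ft_force: [0.3, -0.6, 1.7]
opening: 0.0001
```

```bash
python3 q.py
```

```text
mean F tool [ 0.4342  0.2368 -2.1025] std [0.4942 0.4357 0.4266]
t 32.95 tester [0.1856 0.1316 0.0745] F tool [ 0.7068 -0.4099 -1.6967] F [0.1656 0.3804 1.837 ] open -0.0004
pin-if-touching angle 0.3514 r 0.2000
```

The force rises 1.7 → 2.1 N at the spring's rate, so the lug is touched lightly. I'll lift off slowly and retreat.

Emit:
{"op": "arm_command", "data": {
  "motion": [
    [[0,0,0,0,0,-0.05,1],[0,0,0,0,0,-0.1,1],[0,0,0,0,0,-0.5,1],[0,0,0,0,0,-2,1],[0,0,0,0,0,-3,1]]
  ]
}}

```text
time: 33.45
ee_pos: [0.6054, 0.1221, 0.1865]
tool_rot: [[0.907, -0.253, 0.338], [-0.236, -0.968, -0.089], [0.349, 0.001, -0.937]]
ft_force: [-0.7, 0.1, 0.9]
opening: 0.0001
```

Emit:
{"op": "arm_command", "data": {
  "motion": [
    [[0,0,0,0,0,-3,1],[0,0,0,0,0,-3,1],[0,0,0,0,0,-2,1],[0,0,0,0,0,0,1],[0,0,0,0,0,0,1]]
  ]
}}

```text
time: 33.95
ee_pos: [0.5794, 0.1295, 0.2624]
tool_rot: [[0.906, -0.252, 0.341], [-0.236, -0.968, -0.089], [0.352, -0.0, -0.936]]
ft_force: [-0.1, -0.7, -0.8]
opening: 0.0002
```

```bash
python3 - <<'E'
from m import *
i=viewer.snapshot("scene")[:,:,::-1];cv2.imwrite("pics/s_f.png",i);cv2.imwrite("pics/s_e3.png",cv2.imread("pics/e3.png"))
s=telemetry.read_state();print(s['time'],s['ee_pos'],s['ft_force'])
g=lambda n:cv2.cvtColor(cv2.imread(f"pics/s_{n}.png"),cv2.COLOR_BGR2GRAY).astype(np.float32)
def sh(a,b,x0,y0,x1,y1):
    A,B=g(a)[y0:y1,x0:x1],g(b)[y0:y1,x0:x1]
    w=np.eye(2,3,dtype=np.float32);cc,w=cv2.findTransformECC(A,B,w,cv2.MOTION_TRANSLATION,(3,100,1e-5),None,1);return np.round([*w[:,2],cc],2)
for nm,a,r in(("barL","d4",(284,228,320,246)),("barR","d4",(330,236,358,250)),("weight","d4",(338,208,362,232)),("tray","d4",(310,198,342,218)),("lug","e3",(364,230,376,244)),("pin tip vs e3","e3",(392,236,410,250))):
    try: print(nm,sh(a,"f",*r))
    except cv2.error: print(nm,"fail")
E0=proj("scene",rp(.2,.152,0,.363))
for th in(.358,.353):print(th,"pin tip shift pred from .363",proj("scene",rp(.2,.152,0,th))-E0)
E
```

```text
34.0 [0.5792 0.1293 0.2615] [-0.3412 -0.8007 -1.3278]
barL [ 0. -0.  1.]
barR [-0.01  0.02  1.  ]
weight [0.13 0.1  0.8 ]
tray [-0.2  -0.22  0.59]
lug [0.03 0.01 0.99]
pin tip vs e3 [-0.75  0.9   0.8 ]
0.358 pin tip shift pred from .363 [-0.0492  0.4989]
0.353 pin tip shift pred from .363 [-0.0982  0.9968]
```

The ramp and lug haven't moved, and the pointer is resting where it touched. I'm handing in.

```bash
python3 -c "
from workcell import hand_in
print(hand_in())"
```

```text
the job is handed in; nothing more can be done
None
```

The job is done and handed in at about 34 s. The ramp stands at about 0.358 rad, with the tray at the foot stop and the pointer resting on the lug. There was one brief dip of the ramp along the way.

- **Slip angle:** I lifted the bar in 0.01 rad steps. The tray slipped at about 0.358 rad and ran to the foot stop. The weight stayed where it was.
- **Brief lowering:** While easing the load off the bar before letting go, I pushed the ramp down by about 0.006 rad (to about 0.352). I put it back to 0.358 straight away. After release, the bar and lug matched the slip picture to within 0.07 px.
- **Pointer:** I pressed the pin down until the force rose at the lug spring's rate, to about 2 N at the pin, then lifted off slowly.
- **Last checks:**
  - The bar and lug had not moved since release (within 0.03 px).
  - The pin shift agrees with a pointer angle of about 0.353.
  - My two angle readings differ by about 5 mrad. The hinge position I found from the cameras could account for that, with part from the lug's slight compression.
  - The final image match on the tray and weight was weak (0.59 and 0.80), probably because the arm's shadow changed. It showed shifts of only 0.1–0.2 px.

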